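# Reset the spring plunger of a wheel-hub jig

## Task

The sliding jaw of the hub jig is pinned too narrow. Pull its spring plunger, slide the jaw along the bar to the hole nearest the pointed tab, and let the pin drop fully home in that hole; feel for the hole gently, without forcing the pin. Leave the things lying round the jig where they are.

Things in the scene. Friction and masses are not known exactly. Their poses are not given: they have to be found in the camera images.
- jig: Bench jig that holds a bicycle hub: dark steel base plate 120 x 370 x 8 mm, fixed to the bench, with a fixed fork jaw (52 wide, 8 thick, top at 108 mm) at its -y end and a perforated aluminium bar along its y. Origin on the bench under the bar's centre line; y runs along the bar, away from the fixed jaw, z up.
- bar_mid (a point): Fixed point of the jig at jig x = 0, y = 6 mm, on the bar's top face, 38 mm above the bench. The bar is 30 mm wide and has, along jig y, a slot 42 mm long nominally centred at -50 mm and three round 13 mm holes nominally at 6, 46 and 86 mm. The whole bar may sit up to 12 mm off, either way along y: find the true hole by feel or sight.
- sleeve (a joint): Position (m) of the sliding tube (46 mm wide, 98 long, top at 49 mm) along the bar, growing to jig +y; range -0.012 to 0.150. Plunger axis: jig x = 0, y = -0.050 + this value. Starts within 3 mm of 0, pin in the slot. Friction about 1.5 N, no spring. It carries the sliding fork jaw (52 wide, 8 thick, top at 108 mm), 60 mm to -y of the plunger axis.
- plunger (a joint): How far the plunger is pulled up, in m: 0 fully home (pin 10 mm deep in a hole or the slot), 0.010 when the pin rides on the bar's top face, 0.016 at its upper stop. A spring pushes it down, about 4 N at 0 rising to 9 N at the stop; it does not stay up when let go. With the pin riding on the bar, sliding the tube along takes about 4 N.
- knob (a point): Middle of the plunger's black knob, a plain upright cylinder 28 mm in diameter and 26 mm high on top of the sliding tube; 80 mm above the bench when the plunger is home. Pulling the knob straight up lifts the pin; pushing it sideways slides the tube.
- pin: Steel pin of the plunger, 10 mm in diameter with a chamfered end, inside the tube under the knob, rigid with it. Its origin lies on the plunger's axis at bench height when the plunger is home; its lower end is 28 mm above that origin. It must not be loaded, sideways or down on the bar, with more than 22 N.
- pointed_tab: Steel tab 6 mm high, 18 mm wide, with a point toward the bar, on the base plate on the robot's side of the bar (jig x = -41 mm), level (same jig y) with the nominal place of the hole to be used. Axes as the jig's.
- round_button: Round steel button 20 mm in diameter, 6 mm high, on the base plate beside another hole, which is not to be used.
- bb_cup: Loose bearing cup, 46 mm across, 26 high, lying on the bench behind the jig. Leave alone.
- tape_roll: Loose small roll of tape, 56 mm across, 19 high, lying on the bench before the jig. Leave alone.
- hex_key_l2: Loose L-shaped hex key, 40 x 124 x 8 mm, lying on the bench behind the jig. Leave alone.

How it is judged:
By the outcome, as a careful person would: the job done as asked, in the order asked, and still so for the second after the job is handed in, with the robot touching nothing.
It also fails if it takes over 40 s, if anything falls off the work surface, if the arm or the gripper's body presses on something with over 40 N, if the wrist force passes 120 N, or if a joint passes its speed limit or range.

## Robot

A 7-joint arm with a two-finger parallel gripper is mounted at the origin on a cart in front of the work surface, level with it; the furniture and walls round the work are solid. World frame = base frame: x ahead of the robot, y to its left, z up, the work surface at z = 0. Lengths are in m, angles in rad, forces in N, time in s.
With the tool pointing down it reaches from about 0.425 to 0.825 m from the base axis. Payload 3.6 kg.
Tool frame: the origin (TCP) lies on the centre line of the jaws, within the pads' length; the fingertips stand 8 mm ahead of it and the grasp point (between the pads) lies 11 mm behind it; z points along the fingers, y is the line along which they close (so a half turn about z gives the same grasp; the last joint's range is limited). The gripper opens to 93 mm and grips with 3 to 60 N. Pads are 15 mm wide; open, the fingers measure 128 mm over their backs; the gripper's body (75 mm by 188 mm) begins 65 mm behind the grasp point.
Start: joints at [1.192, 0.615, -0.013, 1.423, 0.008, 1.103, -0.04], TCP at [0.224, -0.61, 0.227] pointing down, gripper open.
Joint ranges: [-3.12, 3.12], [-0.3, 2.06], [-1.34, 1.32], [0.26, 2.42], [-1.36, 4.5], [0.01, 1.98], [-2.84, 2.84]. Speed limits (rad/s): [2.79, 2.79, 3.14, 3.14, 3.14, 3.14, 3.14].

## Interface

Orientations are given as a 3x3 rotation matrix whose columns are the frame's x, y, z axes.
In Python, from cell import bot, imaging, ticket gives the robot as it stands (bot), with the cameras (imaging) and the job (ticket).
- The arm moves only by the shell command python3 steer.py 'ROWS'. ROWS is a JSON list of rows, 1 to 12 of them, each of 7 numbers: dx, dy, dz in m, then a rotation vector rx, ry, rz in rad, then the opening from 0.0 (shut) to 1.0 (fully open); each row is the pose to reach, as a shift and turn from the pose commanded when the command began, along the tool's axes at that moment; what a row does not reach only later rows make up. A row lasts 1/12 s, in which the tool goes at most 0.0417 m and 0.125 rad, less where a joint would pass 70% of its speed; a pose out of reach is approached as far as the arm can. The fingers move at their own pace and stop on an object; the grip force is fixed at half the most. Time passes only in rows, so rows that do not move let the fingers close. It prints the time, the measured TCP pose, the force, the opening and the grip force at its end.
- bot.get_obs(): the state, without advancing time (a new reading comes with each control period).
- imaging.camera(name): name is "side" or "top"; returns the picture (480x640x3 uint8, red, green, blue); there is no depth.
- imaging.calibration(name): a dict with "fx", "fy", "cx", "cy" (pixels), "xyz" and "orientation" of the camera in the world. Camera axes: x right, y down, z forward; pixel columns grow to the right and rows downward; lengths in m; the calibration is good to about 2 mm. A picture is of the moment at which its call begins. calibration takes no time and is no camera call.
- ticket.hand_in(): hands the job in; it is judged then, once.
The state is a dict: "t": time; "joint_pos": joint angles; "joint_velocities": joint speeds; "tau": joint torques, N m; "ee_pos": TCP position; "eef_rot": TCP orientation; "wrist_force": force on the tool from outside, world axes, zero at the start; "moment": the same for the moment, N m; "finger_gap": opening from 0.0 (shut) to 1.0 (fully open); "finger_force": force on a finger pad.
Only numpy, scipy, OpenCV 4.12 (cv2) and the standard library are available. Lean on these libraries where they do the work, as an engineer would, in place of code of your own. Each camera call takes 0.05 s, during which the arm holds its last target. There are 200 camera calls.

## Working session

There is one attempt and no reset: what is moved stays moved. The work goes in short steps, Python scripts to look and compute and a shell command to move; the robot and the scene stay as the last step left them, time stands still between calls to the robot, and variables do not carry over. Pictures are saved under pics/ and viewed, at most 10 in all, crops included, and the job is handed in when it is done.

```bash
ls; mkdir -p pics
python3 - <<'E'
from cell import bot, imaging, ticket
import cv2,numpy as np
np.set_printoptions(precision=4,suppress=True)
for n in("top","side"):
    cv2.imwrite(f"pics/{n}0.png",imaging.camera(n)[:,:,::-1]); print(imaging.calibration(n))
o=bot.get_obs();print(o)
E
```

```text
cell.py
pics
steer.py
{'fx': 622.4827506146083, 'fy': 622.4827506146083, 'cx': 327.3106975571021, 'cy': 235.28964022514214, 'xyz': array([ 0.4529, -0.0977,  1.05  ]), 'orientation': array([[ 0.0076, -0.9934,  0.1144],
       [-0.9999, -0.0059,  0.0147],
       [-0.0139, -0.1145, -0.9933]])}
{'fx': 479.9933970571056, 'fy': 479.9933970571056, 'cx': 320.74428511717286, 'cy': 239.304914271266, 'xyz': array([ 0.3143, -0.7661,  0.4989]), 'orientation': array([[ 0.9397, -0.177 ,  0.2925],
       [-0.3419, -0.4705,  0.8135],
       [-0.0064, -0.8645, -0.5026]])}
{'t': 0.1, 'joint_pos': array([ 1.1925,  0.6158, -0.0126,  1.4247,  0.0081,  1.1034, -0.0404]), 'joint_velocities': array([ 0.0004, -0.0035,  0.0006, -0.0046, -0.    ,  0.0011,  0.0007]), 'tau': array([  0.0011, -46.004 ,   0.21  , -16.6245,  -0.0612,   0.0169,
         0.0001]), 'ee_pos': array([ 0.2238, -0.6095,  0.2256]), 'eef_rot': array([[ 0.9387,  0.3447, -0.0008],
       [ 0.3447, -0.9387,  0.0021],
       [-0.    , -0.0023, -1.    ]]), 'wrist_force': array([-0.0476,  0.8258,  0.4358]), 'moment': array([-0.0463, -0.0464, -0.0068]), 'finger_force': 0.0, 'finger_gap': 0.9984926532384558}
```

View pics/top0.png

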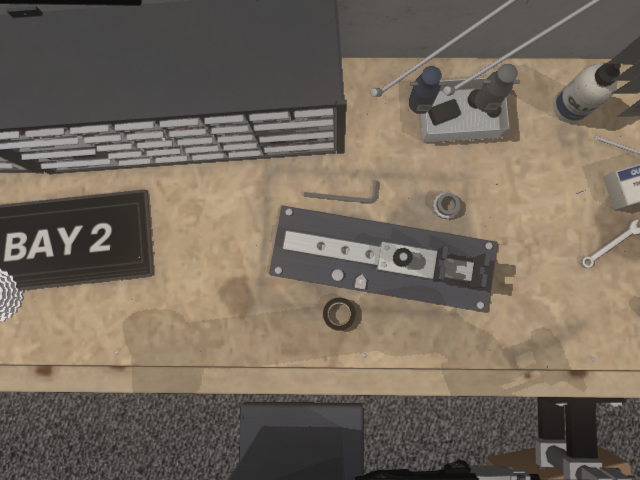

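View pics/side0.png

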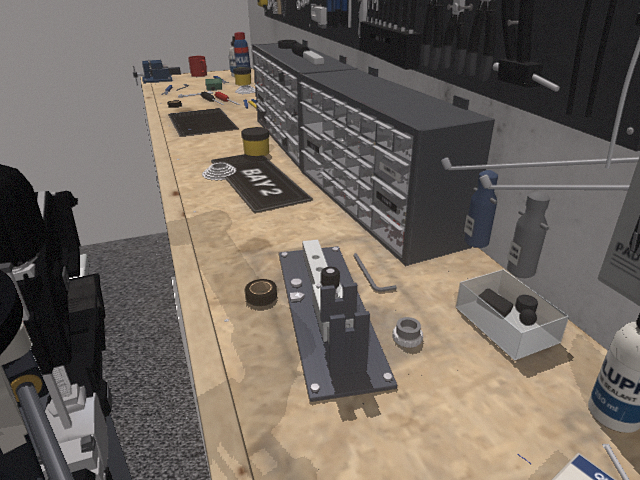

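Run:
```python
import cv2
a=cv2.imread("pics/top0.png")[195:320,265:505]
cv2.imwrite("pics/c1.png",cv2.resize(a[:,:160],None,fx=5,fy=4.8*5/4.8,interpolation=cv2.INTER_CUBIC)[:600])
cv2.imwrite("pics/c2.png",cv2.resize(a[:,90:],None,fx=5,fy=5,interpolation=cv2.INTER_CUBIC)[:600])
```

```text
(no output)
```

View pics/c1.png

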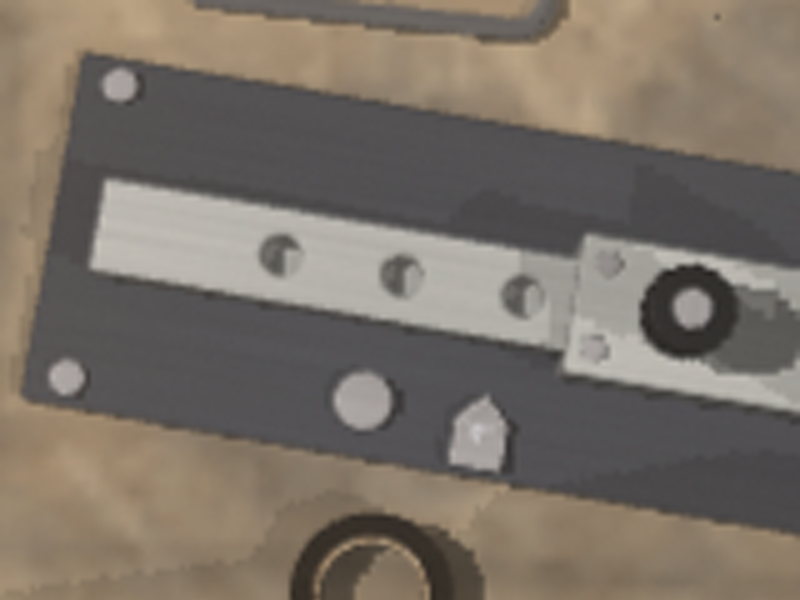

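View pics/c2.png

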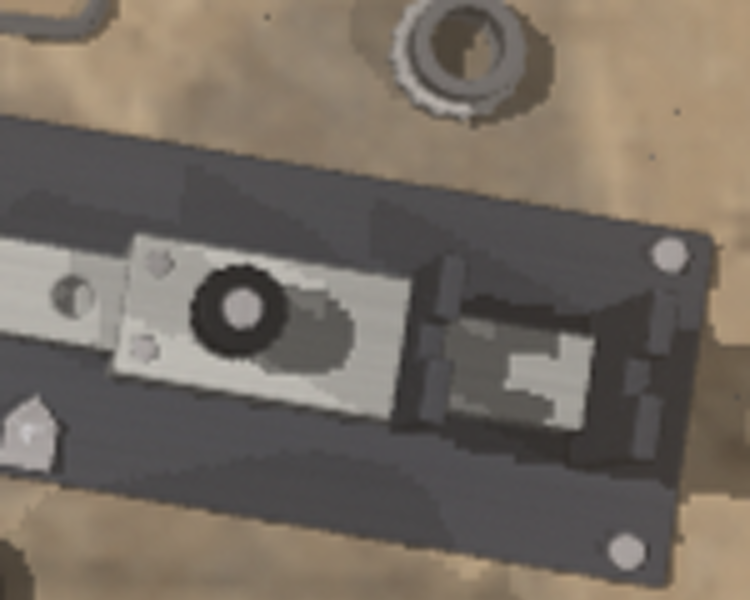

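```bash
cat > h.py <<'E'
from cell import bot, imaging, ticket
import numpy as np
np.set_printoptions(precision=4,suppress=True)
def ray(n,px,z):
    c=imaging.calibration(n); d=c["orientation"]@[(px[0]-c["cx"])/c["fx"],(px[1]-c["cy"])/c["fy"],1]
    return c["xyz"]+d*(z-c["xyz"][2])/d[2]
E
python3 - <<'E'
from h import *
A=lambda u,v,z,x0=265: ray("top",(x0+u/5-.4,195+v/5-.4),z)
P=dict(c1=A(82,52,.008),c2=A(22,400,.008),c3=A(715,235,.008,355),c4=A(668,588,.008,355))
y=(P['c1']+P['c2']-P['c3']-P['c4'])[:2];print("len",np.linalg.norm(y)/2);y/=np.linalg.norm(y)
x=np.array([y[1],-y[0]]);
O=sum(P.values())[:2]/4
P.update(h3=A(281,256,.038),h2=A(402,276,.038),h1=A(523,296,.038),tab=A(480,435,.014),tip=A(488,397,.014),btn=A(364,400,.014),knob=A(690,309,.093),kn2=A(241,309,.093,355),tl=A(581,233,.049),bl=A(565,374,.049),
 tr=A(410,275,.049,355),br=A(390,418,.049,355))
print("y",y,"x",x,"O",O,np.arctan2(y[1],y[0]))
for k,p in P.items():print(k,p[:2],"jig",(p[:2]-O)@x,(p[:2]-O)@y)
o=bot.get_obs();print(o['t'],o['ee_pos'])
E
```

```text
len 0.36946240708101696
y [0.1623 0.9867] x [ 0.9867 -0.1623] O [ 0.5351 -0.1765] 1.4077991770220075
c1 [ 0.6241 -0.0034] jig 0.059755371011790064 0.18532373435379942
c2 [0.506  0.0149] jig -0.05975537101179 0.18413867272721762
c3 [ 0.5639 -0.368 ] jig 0.0595200720853171 -0.18420622109580706
c4 [ 0.4463 -0.3497] jig -0.059520072085317136 -0.18525618598520993
h3 [ 0.5521 -0.0723] jig -0.00016312478730209557 0.10564917983685722
h2 [ 0.5458 -0.1118] jig 2.7288589967106147e-05 0.06559903786299164
h1 [ 0.5395 -0.1513] jig 0.00021721520201732283 0.02565127848645272
tab [ 0.4951 -0.1383] jig -0.045636712033732416 0.03128370108534397
tip [ 0.5078 -0.1409] jig -0.03274875916212179 0.030728320310232465
btn [ 0.5065 -0.0997] jig -0.040698373356739474 0.07118503505560078
knob [ 0.5311 -0.1997] jig -0.00020053566033926052 -0.023516000307579086
kn2 [ 0.5311 -0.2   ] jig -0.0001487118271344316 -0.02381891632299398
tl [ 0.5591 -0.1694] jig 0.022495115007523558 0.010931942864415237
bl [ 0.5135 -0.1642] jig -0.023346502928545978 0.008702320309913296
tr [ 0.546  -0.2591] jig 0.02417470669287886 -0.07973675919758012
br [ 0.4999 -0.2522] jig -0.022397278815841835 -0.0803339601236835
0.1 [ 0.2238 -0.6095  0.2256]
```

The top view shows the bar holes at about (321,246), (345,250) and (369,254), with the tab at (361,282) level with the right-hand one. The knob is at (403,256). In the side view the way to the knob is clear. The knob is 49.3 mm short of the target hole along jig y. The fingers will close along jig x, so they stay clear of the jaw.

```bash
R='[0.43,-0.279,0.06,0,0,-1.056,1]'; python3 steer.py '[[0.43,-0.279,0.06,0,0,-1.056,1],[0.43,-0.279,0.06,0,0,-1.056,1],[0.43,-0.279,0.06,0,0,-1.056,1],[0.43,-0.279,0.06,0,0,-1.056,1],[0.43,-0.279,0.06,0,0,-1.056,1],[0.43,-0.279,0.06,0,0,-1.056,1],[0.43,-0.279,0.06,0,0,-1.056,1],[0.43,-0.279,0.06,0,0,-1.056,1],[0.43,-0.279,0.06,0,0,-1.056,1],[0.43,-0.279,0.06,0,0,-1.056,1],[0.43,-0.279,0.06,0,0,-1.056,1],[0.43,-0.279,0.06,0,0,-1.056,1]]'; python3 -c "
from h import *
o=bot.get_obs();print(o['ee_pos'],o['eef_rot'],o['joint_pos'],o['wrist_force'])"
```

```text
t: 1.1
ee_pos: [0.5224, -0.2113, 0.168]
eef_rot: [[0.163, 0.987, -0.001], [0.987, -0.163, 0.0], [0.0, -0.001, -1.0]]
wrist_force: [1.0, -0.5, 0.9]
finger_gap: 1.003
finger_force: 0.0
[ 0.5224 -0.2113  0.168 ] [[ 0.1627  0.9867 -0.0008]
 [ 0.9867 -0.1627  0.0002]
 [ 0.     -0.0008 -1.    ]] [ 0.5437  0.5619 -0.3074  1.7463  0.2132  0.8669 -0.0216] [ 1.0379 -0.5164  0.8595]
```

```bash
python3 steer.py '[[0,0,0,0,0,0,1],[0,0,0,0,0,0,1],[0,0,0,0,0,0,0.6]]'; python3 -c "
from h import *
o=bot.get_obs();R=o['eef_rot'];print(R.T@(np.array([.5311,-.1998,.069])-o['ee_pos']),o['ee_pos'])"
```

```text
t: 1.35
ee_pos: [0.5212, -0.2134, 0.1681]
eef_rot: [[0.162, 0.987, -0.002], [0.987, -0.162, -0.001], [-0.001, -0.002, -1.0]]
wrist_force: [-0.7, -1.1, -0.2]
finger_gap: 0.966
finger_force: 0.0
[0.0151 0.0077 0.099 ] [ 0.5212 -0.2134  0.1681]
```

```bash
python3 steer.py '[[0.015,0.0075,0.02,0,0,0,0.6],[0.015,0.0075,0.04,0,0,0,0.6],[0.015,0.0075,0.06,0,0,0,0.6],[0.015,0.0075,0.075,0,0,0,0.6],[0.015,0.0075,0.09,0,0,0,0.6],[0.015,0.0075,0.099,0,0,0,0.6],[0.015,0.0075,0.099,0,0,0,0.6],[0.015,0.0075,0.099,0,0,0,0.6]]'; python3 -c "
from h import *
import cv2
o=bot.get_obs();R=o['eef_rot'];print(R.T@(np.array([.5311,-.1998,.069])-o['ee_pos']),o['ee_pos'])
a=imaging.camera('top')[195:320,335:495,::-1];b=imaging.camera('side')[200:360,250:410,::-1]
cv2.imwrite('pics/d1.png',np.hstack([cv2.resize(a,(400,312)),cv2.resize(b[:125],(400,312))]))"
```

```text
t: 2.02
ee_pos: [0.5311, -0.2007, 0.0695]
eef_rot: [[0.165, 0.986, -0.001], [0.986, -0.165, -0.0], [-0.001, -0.001, -1.0]]
wrist_force: [0.8, 0.0, -0.6]
finger_gap: 0.599
finger_force: 0.0
[ 0.0008 -0.0001  0.0005] [ 0.5311 -0.2007  0.0695]
```

View pics/d1.png

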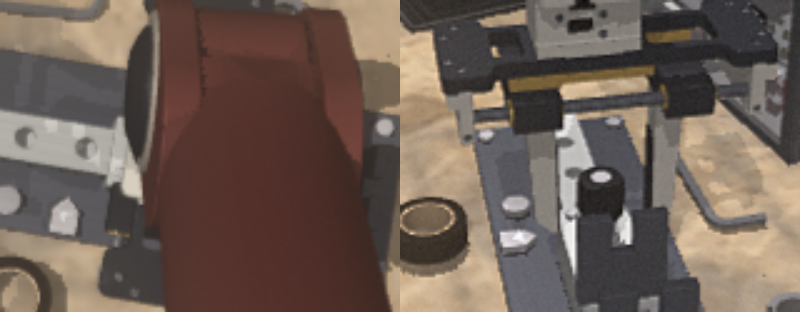

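The top crop is mostly covered by the arm. In the side crop the knob, at about (600,190), sits between the open fingers. I'll close them now.

```bash
python3 steer.py '[[0.001,0,0,0,0,0,0.2],[0.001,0,0,0,0,0,0.2],[0.001,0,0,0,0,0,0.2],[0.001,0,0,0,0,0,0.2],[0.001,0,0,0,0,0,0.2],[0.001,0,0,0,0,0,0.2],[0.001,0,0,0,0,0,0.2],[0.001,0,0,0,0,0,0.2]]'
```

```text
t: 2.78
ee_pos: [0.531, -0.1981, 0.0697]
eef_rot: [[0.162, 0.987, -0.002], [0.987, -0.162, 0.0], [-0.0, -0.002, -1.0]]
wrist_force: [-3.9, 0.3, 5.5]
finger_gap: 0.298
finger_force: 30.0
```

```bash
python3 steer.py '[[0,0,-0.004,0,0,0,0.2],[0,0,-0.008,0,0,0,0.2],[0,0,-0.012,0,0,0,0.2],[0,0,-0.0135,0,0,0,0.2],[0,0,-0.0135,0,0,0,0.2],[0,0,-0.0135,0,0,0,0.2]]'; python3 -c "
from h import *
import cv2
o=bot.get_obs();print(o['ee_pos'],o['wrist_force'])
b=imaging.camera('side')[220:320,270:400,::-1]
cv2.imwrite('pics/d2.png',cv2.resize(b,None,fx=5,fy=5,interpolation=2))"
```

```text
t: 3.28
ee_pos: [0.531, -0.1981, 0.0825]
eef_rot: [[0.162, 0.987, -0.002], [0.987, -0.162, 0.001], [0.0, -0.002, -1.0]]
wrist_force: [-2.1, -0.6, -8.5]
finger_gap: 0.295
finger_force: 30.0
[ 0.531  -0.1981  0.0825] [-2.095  -0.5915 -8.4573]
```

View pics/d2.png

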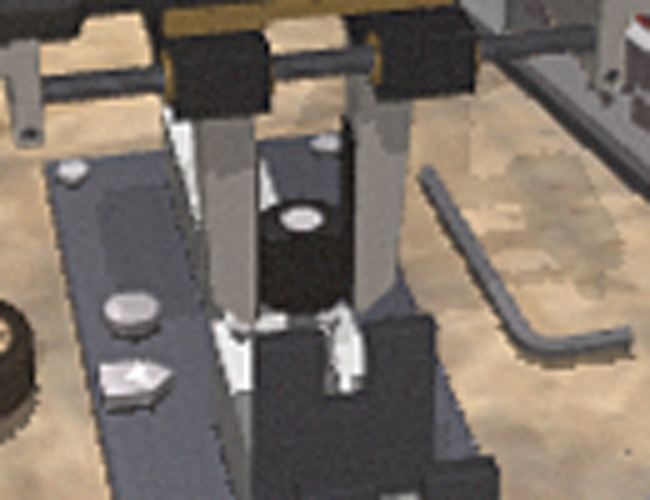

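The side crop shows the knob, at about (305,255), lifted clear of the tube between the pads. The downward force is 8.5 N, which matches the spring at 13 mm. Next I slide it towards the hole.

```bash
python3 steer.py '[[0.006,0,0,0,0,0,0.2],[0.012,0,0,0,0,0,0.2],[0.018,0,0,0,0,0,0.2],[0.024,0,0,0,0,0,0.2],[0.03,0,0,0,0,0,0.2],[0.036,0,0,0,0,0,0.2],[0.042,0,0,0,0,0,0.2],[0.047,0,0,0,0,0,0.2],[0.049,0,0,0,0,0,0.2],[0.049,0,0,0,0,0,0.2],[0.049,0,0,0,0,0,0.2]]'; python3 -c "
from h import *
import cv2
o=bot.get_obs();print(o['ee_pos'],o['wrist_force'],(o['ee_pos'][:2]-[.531,-.1981])@[.1623,.9867])
"
```

```text
t: 4.25
ee_pos: [0.5394, -0.1481, 0.0829]
eef_rot: [[0.161, 0.987, -0.001], [0.987, -0.161, 0.002], [0.002, -0.002, -1.0]]
wrist_force: [-4.8, 1.8, -8.1]
finger_gap: 0.296
finger_force: 30.0
[ 0.5394 -0.1481  0.0829] [-4.8239  1.8034 -8.0542] 0.05065804144062667
```

```bash
python3 steer.py '[[0,0,0.001,0,0,0,0.2],[0,0,0.002,0,0,0,0.2],[0,0,0.003,0,0,0,0.2],[0,0,0.004,0,0,0,0.2],[0,0,0.005,0,0,0,0.2],[0,0,0.005,0,0,0,0.2]]';python3 -c "
from h import *
o=bot.get_obs();print(o['ee_pos'],o['wrist_force'],o['moment'],(o['ee_pos'][:2]-[.531,-.1981])@[.1623,.9867])"
```

```text
t: 4.75
ee_pos: [0.5393, -0.1485, 0.0779]
eef_rot: [[0.162, 0.987, -0.001], [0.987, -0.162, 0.002], [0.002, -0.002, -1.0]]
wrist_force: [-4.6, 2.1, -7.0]
finger_gap: 0.297
finger_force: 30.0
[ 0.5393 -0.1485  0.0779] [-4.6328  2.1235 -6.9671] [0.4814 1.0331 0.0277] 0.050312452030817356
```

The lift is about 8.5 mm and the spring load is still carried by the gripper, so the pin is entering the hole. I'll keep lowering.

```bash
python3 steer.py '[[0,0,0.001,0,0,0,0.2],[0,0,0.002,0,0,0,0.2],[0,0,0.003,0,0,0,0.2],[0,0,0.004,0,0,0,0.2],[0,0,0.004,0,0,0,0.2]]';python3 -c "
from h import *
o=bot.get_obs();print(o['ee_pos'],o['wrist_force'],(o['ee_pos'][:2]-[.531,-.1981])@[.1623,.9867])"
```

```text
t: 5.17
ee_pos: [0.5393, -0.1485, 0.0741]
eef_rot: [[0.162, 0.987, -0.001], [0.987, -0.162, 0.002], [0.002, -0.002, -1.0]]
wrist_force: [-4.8, 2.7, -5.9]
finger_gap: 0.295
finger_force: 30.0
[ 0.5393 -0.1485  0.0741] [-4.8188  2.6777 -5.9115] 0.0503064600631411
```

```bash
python3 steer.py '[[0,0,0.001,0,0,0,0.2],[0,0,0.002,0,0,0,0.2],[0,0,0.003,0,0,0,0.2],[0,0,0.004,0,0,0,0.2],[0,0,0.004,0,0,0,0.2]]';python3 -c "
from h import *
o=bot.get_obs();print(o['ee_pos'],o['wrist_force'],(o['ee_pos'][:2]-[.531,-.1981])@[.1623,.9867])"
```

```text
t: 5.58
ee_pos: [0.5393, -0.1485, 0.0703]
eef_rot: [[0.162, 0.987, -0.001], [0.987, -0.162, 0.002], [0.002, -0.002, -1.0]]
wrist_force: [-5.7, 1.4, -5.2]
finger_gap: 0.294
finger_force: 30.0
[ 0.5393 -0.1485  0.0703] [-5.745   1.4326 -5.2118] 0.050277821318672145
```

It is nearly home, with z at 70.3 mm against 69.7 mm when gripped. I'll let go so the spring seats the pin, then back straight up.

```bash
python3 steer.py '[[0,0,0.0005,0,0,0,0.6],[0,0,0.0005,0,0,0,0.6],[0,0,0.0005,0,0,0,0.6],[0,0,0.0005,0,0,0,0.6],[0,0,0.0005,0,0,0,0.6]]'; python3 steer.py '[[0,0,-0.02,0,0,0,0.6],[0,0,-0.05,0,0,0,0.6],[0,0,-0.08,0,0,0,0.6],[-0.04,0,-0.1,0,0,0,0.6],[-0.08,0,-0.12,0,0,0,0.6],[-0.12,0,-0.12,0,0,0,0.6],[-0.16,0,-0.12,0,0,0,0.6],[-0.2,0,-0.12,0,0,0,0.6],[-0.23,0,-0.12,0,0,0,0.6],[-0.23,0,-0.12,0,0,0,0.6],[-0.23,0,-0.12,0,0,0,0.6]]'
python3 -c "
from h import *
import cv2
a=imaging.camera('top')[195:320,265:505,::-1];b=imaging.camera('side')[220:320,260:400,::-1]
cv2.imwrite('pics/e1.png',cv2.resize(a[:,:160],None,fx=5,fy=5,interpolation=2)[:600]);cv2.imwrite('pics/e2.png',cv2.resize(b,None,fx=5,fy=5,interpolation=2))"
```

```text
t: 6.0
ee_pos: [0.5425, -0.1504, 0.071]
eef_rot: [[0.162, 0.987, 0.006], [0.987, -0.162, -0.001], [0.0, 0.006, -1.0]]
wrist_force: [0.1, 0.1, 0.6]
finger_gap: 0.582
finger_force: 0.0
t: 6.92
ee_pos: [0.5018, -0.3802, 0.1897]
eef_rot: [[0.168, 0.986, 0.001], [0.986, -0.168, -0.002], [-0.002, 0.002, -1.0]]
wrist_force: [0.0, 1.0, 0.6]
finger_gap: 0.601
finger_force: 0.0
```

View pics/e1.png

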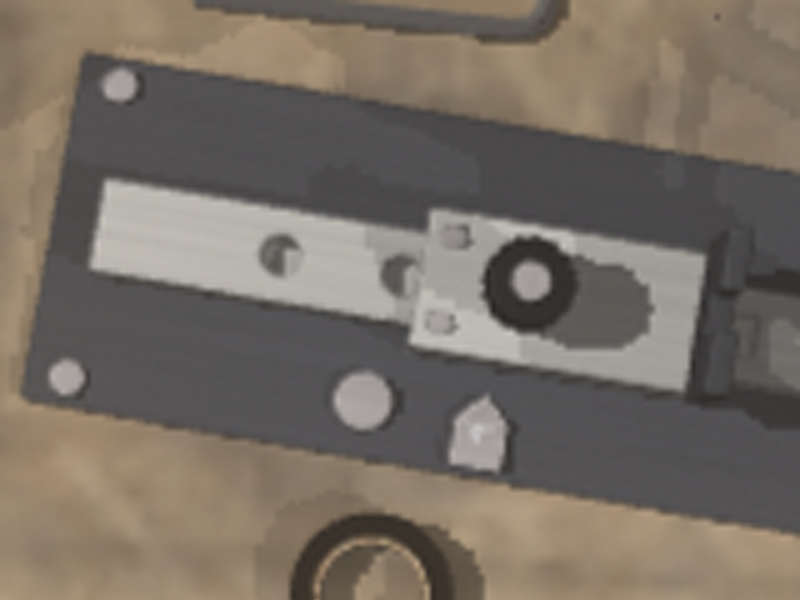

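View pics/e2.png

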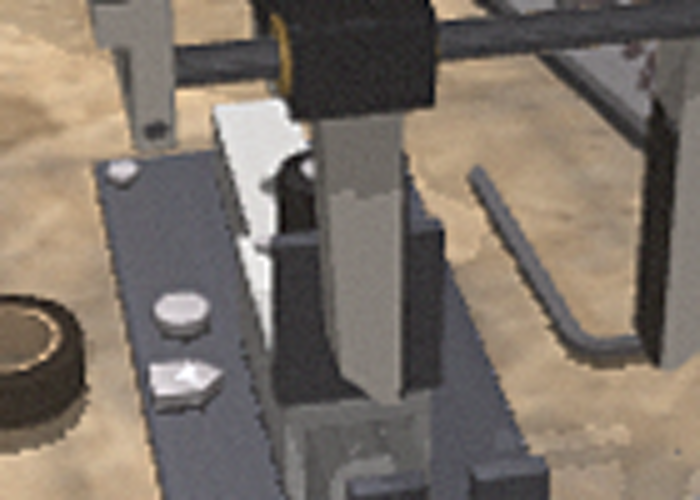

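The top crop shows the knob at (530,282), over the hole level with the tab, and the tape, key and button have not moved. In the side crop a finger hides the knob, so I'll move the arm away and check the height.

```bash
python3 steer.py '[[0,0,-0.04,0,0,0,0.6],[0,0,-0.08,0,0,0,0.6],[0,0,-0.12,0,0,0,0.6],[0,0,-0.15,0,0,0,0.6],[0,0,-0.15,0,0,0,0.6]]'
python3 - <<'E'
from h import *
import cv2
y=np.array([.1623,.9867]);O=np.array([.5351,-.1765])
p=ray("top",(265+530/5-.4,195+282/5-.4),.093);print("knob y",(p[:2]-O)@y)
c=imaging.calibration('side')
def proj(P): q=c["orientation"].T@(P-c["xyz"]);return np.array([c["cx"]+c["fx"]*q[0]/q[2],c["cy"]+c["fy"]*q[1]/q[2]])
k0=np.r_[O+y*-.0237,.093];k1=np.r_[O+y*.0256,.093]
print("start knob top",proj(k0),"now: ",[(z,proj(np.r_[k1[:2],.093+z])) for z in(0,.005,.01)])
s=cv2.imread('pics/side0.png');b=imaging.camera('side')[:,:,::-1]
for n,i in((0,s),(1,b)): pass
cv2.imwrite('pics/f.png',np.hstack([cv2.resize(i[245:305,300:360],(400,400),interpolation=2) for i in(s,b)]))
E
```

```text
t: 7.43
ee_pos: [0.507, -0.3755, 0.3482]
eef_rot: [[0.158, 0.987, 0.014], [0.987, -0.158, -0.008], [-0.005, 0.015, -1.0]]
wrist_force: [1.0, 0.8, 0.7]
finger_gap: 0.599
finger_force: 0.0
knob y 0.02629882188804115
start knob top [329.2368 269.6848] now:  [(0, array([323.0959, 252.8831])), (0.005, array([323.0837, 250.2244])), (0.01, array([323.0713, 247.5483]))]
```

View pics/f.png

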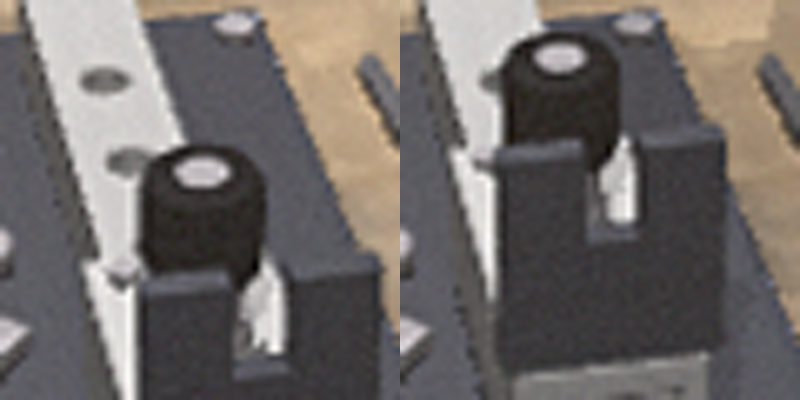

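Before the move (left) the knob's disc was at row 270.8. It is now (right) at row 253.7, a shift of 17.1 px. A fully home pin predicts 16.8 px, and one 5 mm proud would give 19.5 px, so the pin is home.

```bash
python3 -c "
from cell import bot, imaging, ticket
print(ticket.hand_in())"
```

```text
the job is handed in; nothing more can be done
None
```

The jaw is moved to the hole level with the pointed tab and the camera check shows the pin fully home there; nothing else was moved, and the job was handed in at about 7.5 s, though no verdict was shown.

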